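# Clamp a tin in the bench seamer and hold the seaming handle at its mark

## Task

A filled tin with its lid on stands ready in the bench tin seamer: wind the handwheel clockwise until the chuck comes down and touches the lid, then about a third of a turn more so that the tin is firmly clamped on its sprung plate. Then pull the black seaming handle straight out until the red band on its rod has just come fully out of the spring barrel, without going on into the white, and keep it there against its spring for the seaming pass: the job ends with the gripper still holding the handle at the mark. Leave the tins, jar and crockery standing around undisturbed.

Things in the scene. Friction and masses are not known exactly. Their poses are not given: they have to be found in the camera images.
- seamer: The bench tin seamer, fixed to the worktop, at a new place and yaw each time: white base 230 x 250 x 30 mm, two steel columns, white top bridge (258 mm high) with the handwheel above it. Origin on the worktop under the wheel's axis; -x is its front
- wheel_axis (a point): Point on the handwheel's vertical axis, 303 mm above the worktop, at the height to grip its red spinner handle. Axes of the seamer: -x points to its front, the way the black handle is pulled; z up. Handwheel: black rim 106 mm across, its top 280 mm above the worktop; only the spinner handle and the hub (290 mm) rise above the rim
- spinner: Red upright handle on the handwheel rim, 18 mm diameter, revolving freely on its own pin, 47 mm from the wheel axis. Origin at its foot (278 mm above the worktop), z up; grip it 10 to 45 mm above. Carried round a circle from above, it turns the wheel, which resists with about 5 N and stays where it is left. Starts anywhere round the circle
- handwheel (a joint): Turn of the handwheel, rad, growing clockwise seen from above; each full turn lowers the head by 10 mm (1.59 mm per rad)
- head (a joint): How far the sealing head (white box 120 x 120 mm between the columns, 24 to 79 mm above the chuck's underside; carries chuck, spring barrel and yoke with black handle) stands below its top position, m. At 0.016 the chuck touches the lid; beyond that it presses tin and sprung plate down. Coupled to the handwheel by the lead screw
- lifter (a joint): How far the sprung plate under the tin is pressed down, m; 0 when the tin is free, solid at 0.008. Spring: 16 N at first, then 4 N per mm
- chuck: Steel disc, 62 mm diameter, 10 mm thick, under the head, which bears on the lid inside its rim. Origin at the centre of its underside, z up; it can spin about z; it lies on the wheel's axis, 132 mm above the worktop at head 0, 116 mm when it touches the lid
- tin: Steel tin with brass-coloured lid, 74 mm diameter, 70 mm high, about 0.25 kg, standing in the shallow dish of the sprung plate under the chuck, 49 mm above the worktop. Origin at the centre of its underside, z up; lid panel 67 mm above it
- roll_slide (a joint): How far the seaming yoke with the black handle is pulled out to the front, m. 0 at rest (its spring pulls it back); 0.028 when the red band (10 mm long) on its rod has just come fully out of the front of the spring barrel on the head (the mark; white follows behind it); end stop 0.042. Spring force about 6 N at 0, 14.5 N at the mark, 300 N/m
- pull_grip: Black upright handle on the front of the seaming yoke, 20 mm diameter, 52 mm high. Origin at the centre of its foot, z up, -x the way it is pulled (level). Its foot is 22 mm above the chuck's underside and moves with the head (138 mm above the worktop when the chuck touches the lid); at rest its axis lies 155 mm in front of the wheel's axis; grip it at 15 to 40 mm above the foot
- spare_tin_a: Another steel tin, 74 x 70 mm, standing loose on the worktop; leave it. Origin under its centre
- spare_tin_b: Another steel tin, 74 x 70 mm, standing loose on the worktop; leave it. Origin under its centre
- preserving_jar: Amber glass jar with brass cap, 76 mm diameter, 110 mm high, loose on the worktop; leave it. Origin under its centre
- bowl_a: White shallow bowl, 150 mm across, 45 mm high, on the lower tier (100 mm up) of the two-tier steel rack on the right; leave it
- bowl_b: Blue shallow bowl, 150 mm across, 45 mm high, on the lower tier of the rack; leave it
- funnel: Grey plastic funnel, mouth down, 110 mm across, 105 mm high, on the rack's upper tier (220 mm up); leave it
- stopper: Glass carafe stopper, 52 mm across, 76 mm high, on the rack's upper tier; leave it
- spice_tin: Chrome spice tin with dark twist cap, 54 mm diameter, 100 mm high, on the rack's upper tier; leave it

How it is judged:
On the way, in this order (a step that is already met when the one before it is completed fails the run):
1. the chuck has been wound down onto the lid and the tin is clamped: the sprung plate is pressed down 1.2 to 6 mm (value of joint lifter between 0.0012 and 0.006 m and contact force between chuck and tin above 8 N), for 0.2 s.
2. with the tin clamped, the black handle is pulled out to the mark (28 mm, give or take 4 mm) in the gripper (value of joint lifter above 0.0012 m and value of joint roll_slide between 0.024 and 0.032 m and contact force between the fingers and pull_grip above 3 N), for 0.2 s.
At the end, for the whole second after the job is handed in: The tin stands upright, clamped by the chuck with its sprung plate pressed down 1.2 to 6 mm, and the gripper still holds the black handle steady, pulled out to the mark: 28 mm, give or take 4 mm (all of step 2 and value of joint lifter below 0.006 m and contact force between chuck and tin above 8 N and angle between tin's own z axis and vertical below 0.06 rad and velocity of joint roll_slide between -0.01 and 0.01 m/s); the arm keeps its last pose, push and grip.
It fails at once if the head is wound down much too far (sprung plate pressed more than 7 mm) (value of joint lifter above 0.007 m).
It fails at once if the handle is pulled well past the mark (more than 35 mm) (value of joint roll_slide above 0.035 m).
It fails at once if a bystander is knocked or moved (more than 15 mm) (distance of any of spare_tin_a, spare_tin_b, preserving_jar, bowl_a, bowl_b, funnel, stopper, spice_tin from where it was at the start of the episode above 0.015 m).
It also fails if it takes over 61 s, if anything falls off the work surface, if the arm or the gripper's body presses on something with over 40 N, if the wrist force passes 120 N, or if a joint passes its speed limit or range.

## Robot

A 7-joint arm with a two-finger parallel gripper is mounted at the origin on the work surface. World frame = base frame: x ahead of the robot, y to its left, z up, the work surface at z = 0. Lengths are in m, angles in rad, forces in N, time in s.
With the tool pointing down it reaches from about 0.35 to 0.9 m from the base axis. Payload 8.1 kg.
Tool frame: the origin (TCP) lies at the very end of the fingers, on their centre line; the grasp point (between the pads) lies 19 mm behind it; z points along the fingers, y is the line along which they close (so a half turn about z gives the same grasp; the last joint's range is limited). The gripper opens to 92 mm and grips with 3 to 60 N. Pads are 19 mm wide; open, the fingers measure 130 mm over their backs; the gripper's body (75 mm by 190 mm) begins 47 mm behind the grasp point.
Start: joints at [-1.317, 0.434, 0.025, 1.573, -0.012, 1.134, -0.075], TCP at [0.218, 0.586, 0.227] pointing down, gripper open.
Joint ranges: [-2.62, 2.62], [-0.44, 2.09], [-1.27, 1.32], [0.08, 2.57], [-1.32, 4.46], [0.12, 2], [-2.74, 2.74]. Speed limits (rad/s): [2.22, 2.22, 3.01, 3.01, 3.14, 3.14, 3.14].

## Interface

Orientations are given as a unit quaternion [x, y, z, w].
In Python, from bench import manip, eyes gives the robot as it stands.
- The arm moves only by the shell command python3 -m handwheel 'ROWS' [OPENING]. ROWS is JSON, a list of rows, each an object of numbers: "dx", "dy", "dz": the shift along the tool's x, y, z each as a share of 25 cm, from -1 to 1; "ax", "ay", "az": the turn, a rotation vector about the tool's x, y, z each as a share of 30 degrees, from -1 to 1. A call has 1 to 20 rows; each row shifts and turns the commanded pose from where the row before left it, along the tool's axes as they then stand; what a row does not reach is not made up. A row lasts 1/12 s, in which the tool goes at most 41.7 mm and 7.16 degrees, less where a joint would pass 70% of its speed; a pose out of reach is approached as far as the arm can. A call with a number of a shift or a turn outside -1 to 1 is refused whole. A call with a gripper value outside its range is refused whole. OPENING is the opening, from 0 (shut) to 1 (fully open), set as the call begins (- or left out, the last holds). The fingers move at their own pace and stop on an object; the grip force is fixed at half the most. Time passes only in rows, so rows that do not move let the fingers close. It gives the time, the measured TCP pose, the force, the opening and the grip force at its end, in the units of the state.
- manip.sense(): the state, without advancing time (a new reading comes with each control period).
- eyes.grab_frame(name): name is "side" or "top"; returns a dict with "img" (480x640x3 uint8, red, green, blue), "fx", "fy", "cx", "cy" (pixels), "position" and "orientation" of the camera in the world. Camera axes: x right, y down, z forward; pixel columns grow to the right and rows downward; lengths in m; the calibration is good to about 2 mm. A picture is of the moment at which its call begins. There is no depth.
- manip.hand_in(): hands the job in; it is judged then, once.
The state is a dict: "clock": time; "joint_positions": joint angles; "qvel": joint speeds; "joint_torque": joint torques, N m; "tcp_pos": TCP position; "ee_rot": TCP orientation; "force": force on the tool from outside, world axes, zero at the start; "ft_torque": the same for the moment, N m; "gripper_width": finger opening in m; "grasp_force": force on a finger pad.
Only numpy, scipy, OpenCV 4.12 (cv2) and the standard library are available. Lean on these libraries where they do the work, as an engineer would, in place of code of your own. Each camera call takes 0.05 s, during which the arm holds its last target. There are 200 camera calls.

## Working session

There is one attempt and no reset: what is moved stays moved. The work goes in short steps, Python scripts to look and compute and a shell command to move; the robot and the scene stay as the last step left them, time stands still between calls to the robot, and variables do not carry over. Pictures are saved under pics/ and viewed, at most 10 in all, crops included, and the job is handed in when it is done.

```bash
mkdir -p pics; python3 - <<'E'
from bench import manip, eyes
import cv2
print(manip.sense())
for n in("side","top"):
    f=eyes.grab_frame(n); cv2.imwrite(f"pics/{n}0.png",f["img"][:,:,::-1])
    print(n,{k:v for k,v in f.items() if k!="img"})
E
```

```text
{'clock': 0.0, 'joint_positions': array([-1.31661482,  0.43521643,  0.02498076,  1.57410778, -0.01162362,
        1.13399876, -0.07508149]), 'qvel': array([-0.00010881,  0.00087708,  0.00012368, -0.00123382,  0.00094807,
       -0.0002629 ,  0.00094216]), 'joint_torque': array([-1.04966824e-03, -6.67855453e+01,  9.84350815e-01, -3.14460790e+01,
       -6.04917621e-02,  4.25844581e-02,  1.67920107e-04]), 'tcp_pos': array([0.21815758, 0.58513567, 0.225945  ]), 'ee_rot': array([ 1.77479739e-01,  9.84124136e-01, -7.88635935e-04, -7.84149801e-05]), 'force': array([ 0.41610108, -0.47255243, -1.08584721]), 'ft_torque': array([ 0.00634269,  0.00043965, -0.0389724 ]), 'grasp_force': 0.0, 'gripper_width': 0.09149311191907797}
side {'fx': 483.07950399334624, 'fy': 483.07950399334624, 'cx': 321.3688022103701, 'cy': 241.02333294417772, 'position': array([1.22594053, 0.22736531, 1.14134478]), 'orientation': array([ 0.52317217,  0.78408192, -0.27778886, -0.18530994])}
top {'fx': 474.1186799106752, 'fy': 474.1186799106752, 'cx': 315.67721944564437, 'cy': 245.2751653801703, 'position': array([ 0.28621915, -0.05531297,  1.55037314]), 'orientation': array([-0.6995656 ,  0.70910541, -0.06984598,  0.05384251])}
```

View pics/side0.png

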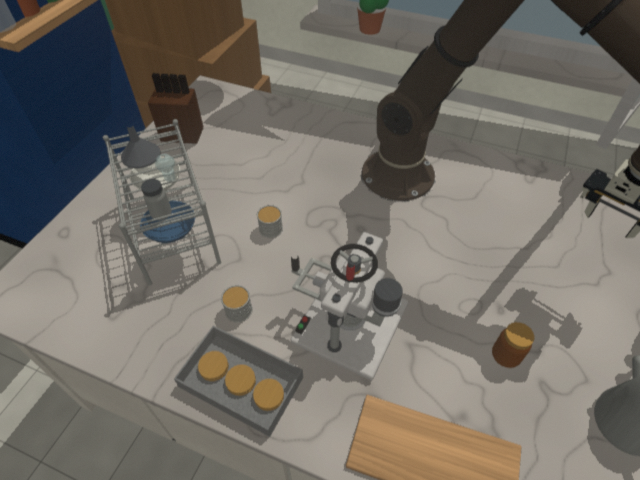

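View pics/top0.png

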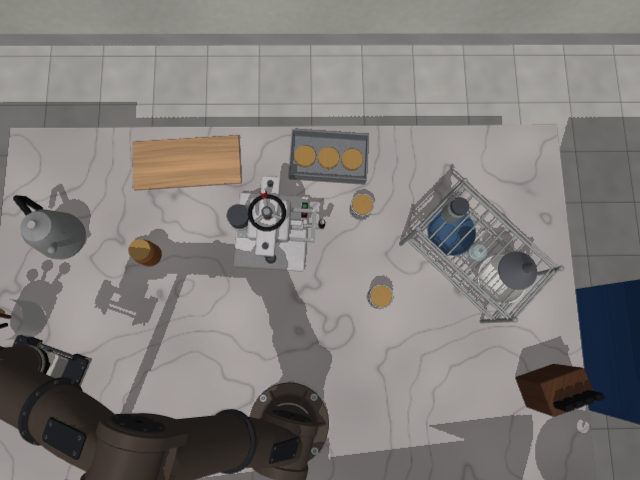

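The overview shows the wheel in the top view at (267,212) and in the side view at (354,263). The black handle is at (322,224) in the top view and (295,263) in the side view. I'll enlarge both.

```bash
python3 - <<'E'
import cv2
a=cv2.imread("pics/top0.png")[170:280,220:340]; b=cv2.imread("pics/side0.png")[220:360,270:420]
cv2.imwrite("pics/c1.png",cv2.resize(a,(600,550),interpolation=cv2.INTER_CUBIC)); cv2.imwrite("pics/c2.png",cv2.resize(b,(600,560),interpolation=cv2.INTER_CUBIC))
E
```

```text
(no output)
```

View pics/c1.png

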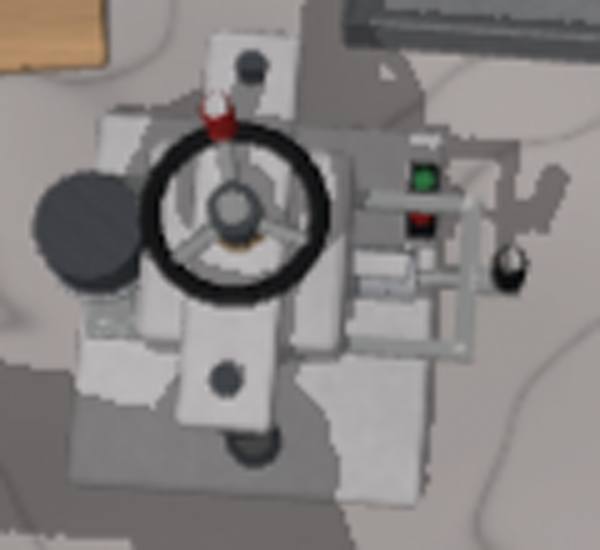

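View pics/c2.png

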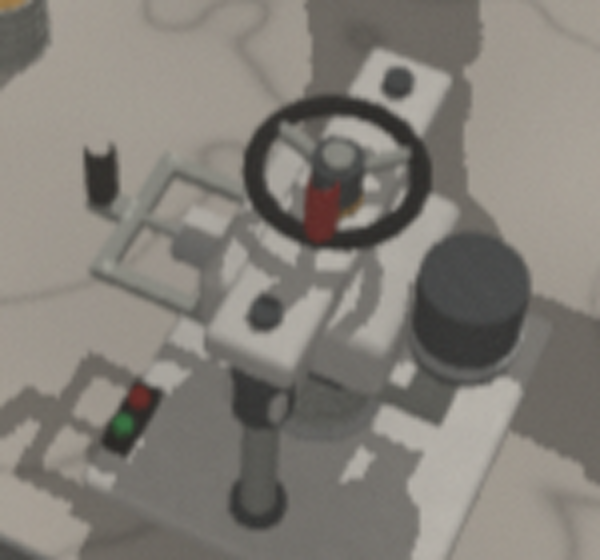

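```bash
cat > h.py <<'E'
import numpy as np
from scipy.spatial.transform import Rotation as R
C={"side":(483.08,321.369,241.023,[1.22594053,0.22736531,1.14134478],[0.52317217,0.78408192,-0.27778886,-0.18530994]),
"top":(474.119,315.677,245.275,[0.28621915,-0.05531297,1.55037314],[-0.6995656,0.70910541,-0.06984598,0.05384251])}
def ray(n,u,v):
    f,cx,cy,p,q=C[n]; d=R.from_quat(q).apply([(u-cx)/f,(v-cy)/f,1]); return np.array(p),d
def atz(n,u,v,z):
    p,d=ray(n,u,v); return (p+d*(z-p[2])/d[2]).round(4)
def proj(n,X):
    f,cx,cy,p,q=C[n]; c=R.from_quat(q).inv().apply(np.array(X)-p); return (c[...,:2]/c[...,2:]*f+[cx,cy]).round(1)
E
python3 - <<'E'
from h import *
for l,z,t,s in [("hub",.29,(266.4,210.8),(354.9,257.6)),("rim",.275,(266.6,212.2),(354.1,262.6)),("spinfoot",.278,(263.8,196.2),(349.6,279.1)),("spintop",.328,(262.8,189.6),(350.4,265.9)),("pulltop",.206,(321.6,220.6),(294.6,258.4)),("pullfoot",.154,(321.2,227),(295.4,270.9))]:
    print(l,atz("top",*t,z),atz("side",*s,z))
E
```

```text
hub [0.6062 0.0474 0.29  ] [0.6041 0.0489 0.29  ]
rim [0.606 0.048 0.275] [0.607  0.0489 0.275 ]
spinfoot [0.6509 0.0556 0.278 ] [0.6545 0.0558 0.278 ]
spintop [0.6549 0.054  0.328 ] [0.6558 0.0557 0.328 ]
pulltop [ 0.5966 -0.1061  0.206 ] [ 0.6011 -0.1027  0.206 ]
pullfoot [ 0.5889 -0.1065  0.154 ] [ 0.6012 -0.1029  0.154 ]
```

```bash
python3 - <<'E'
from h import *
c=lambda u,v:((u+.5)/5-.5+220,(v+.5)/5-.5+170)
for n,p,q,z in [("bolts",c(227,378),c(252,68),.262),("baseL-R",c(70,483),c(422,503),.03)]:
    a,b=atz("top",*p,z),atz("top",*q,z); d=b-a; print(n,a,b,np.degrees(np.arctan2(d[1],d[0])))
s=lambda u,v:((u+.5)/4-.5+270,(v+.5)/4-.5+220)
a,b=atz("side",*s(398,82),.262),atz("side",*s(265,312),.262);d=b-a;print(a,b,np.degrees(np.arctan2(d[1],d[0])))
E
python3 -m handwheel '[{"dz":-0.08,"az":0.232},{"dz":-0.08,"az":0.232},{"dz":-0.08,"az":0.232},{"dz":-0.08,"az":0.232},{"dz":-0.08,"az":0.232},{"dz":-0.08,"az":0.232},{"dz":-0.08,"az":0.232},{"dz":-0.08,"az":0.232},{"dz":-0.08,"az":0.232},{"dz":-0.08,"az":0.232},{}]' 1
```

```text
bolts [0.5159 0.0532 0.262 ] [0.6933 0.0397 0.262 ] -4.351776029336827
baseL-R [0.4897 0.1734 0.03  ] [ 0.4739 -0.053   0.03  ] -93.99208447985201
[0.5226 0.0562 0.262 ] [0.7001 0.0423 0.262 ] -4.4776863054177545invalid input at $[0]: expected keys dx, dy, dz, ax, ay, az
```

```bash
python3 -m handwheel '[{"dx":0,"dy":0,"dz":-0.08,"ax":0,"ay":0,"az":0.224},{"dx":0,"dy":0,"dz":-0.08,"ax":0,"ay":0,"az":0.224},{"dx":0,"dy":0,"dz":-0.08,"ax":0,"ay":0,"az":0.224},{"dx":0,"dy":0,"dz":-0.08,"ax":0,"ay":0,"az":0.224},{"dx":0,"dy":0,"dz":-0.08,"ax":0,"ay":0,"az":0.224},{"dx":0,"dy":0,"dz":-0.08,"ax":0,"ay":0,"az":0.224},{"dx":0,"dy":0,"dz":-0.08,"ax":0,"ay":0,"az":0.224},{"dx":0,"dy":0,"dz":-0.08,"ax":0,"ay":0,"az":0.224},{"dx":0,"dy":0,"dz":0,"ax":0,"ay":0,"az":0.224},{"dx":0,"dy":0,"dz":0,"ax":0,"ay":0,"az":0.224},{"dx":0,"dy":0,"dz":0,"ax":0,"ay":0,"az":0.224},{"dx":0,"dy":0,"dz":0,"ax":0,"ay":0,"az":0},{"dx":0,"dy":0,"dz":0,"ax":0,"ay":0,"az":0}]' 1
cat >> h.py <<'E'
def togo(target):
    from bench import manip
    s=manip.sense(); r=R.from_quat(s["ee_rot"])
    print("tcp",s["tcp_pos"].round(4),"tool axes\n",r.as_matrix().T.round(3),"\nF",s["force"].round(1),"T",s["ft_torque"].round(2),"w",s["gripper_width"],s["grasp_force"])
    d=r.inv().apply(np.array(target)-s["tcp_pos"]); print("d m",d.round(4),"share",(d/.25).round(3))
E
python3 -c "
from h import *
togo([.653,.0553,.40])"
```

```text
clock: 1.18
tcp_pos: [0.2181, 0.5855, 0.3863]
ee_rot: [0.732, 0.681, -0.0, 0.0]
force: [0.2, 0.3, -0.1]
gripper_width: 0.0919
grasp_force: 0.0
tcp [0.2181 0.5855 0.3863] tool axes
 [[ 0.072  0.997 -0.001]
 [ 0.997 -0.072  0.   ]
 [-0.    -0.001 -1.   ]] 
F [ 0.2  0.3 -0.1] T [-0.15  0.08  0.  ] w 0.09187009981641284 0.0
d m [-0.4974  0.4721 -0.0133] share [-1.99   1.888 -0.053]
```

```bash
python3 -m handwheel '[{"dx":-0.105,"dy":0.0995,"dz":0,"ax":0,"ay":0,"az":0},{"dx":-0.105,"dy":0.0995,"dz":0,"ax":0,"ay":0,"az":0},{"dx":-0.105,"dy":0.0995,"dz":0,"ax":0,"ay":0,"az":0},{"dx":-0.105,"dy":0.0995,"dz":0,"ax":0,"ay":0,"az":0},{"dx":-0.105,"dy":0.0995,"dz":0,"ax":0,"ay":0,"az":0},{"dx":-0.105,"dy":0.0995,"dz":0,"ax":0,"ay":0,"az":0},{"dx":-0.105,"dy":0.0995,"dz":0,"ax":0,"ay":0,"az":0},{"dx":-0.105,"dy":0.0995,"dz":0,"ax":0,"ay":0,"az":0},{"dx":-0.105,"dy":0.0995,"dz":0,"ax":0,"ay":0,"az":0},{"dx":-0.105,"dy":0.0995,"dz":0,"ax":0,"ay":0,"az":0},{"dx":-0.105,"dy":0.0995,"dz":0,"ax":0,"ay":0,"az":0},{"dx":-0.105,"dy":0.0995,"dz":0,"ax":0,"ay":0,"az":0},{"dx":-0.105,"dy":0.0995,"dz":0,"ax":0,"ay":0,"az":0},{"dx":-0.105,"dy":0.0995,"dz":0,"ax":0,"ay":0,"az":0},{"dx":-0.105,"dy":0.0995,"dz":0,"ax":0,"ay":0,"az":0},{"dx":-0.105,"dy":0.0995,"dz":0,"ax":0,"ay":0,"az":0},{"dx":-0.105,"dy":0.0995,"dz":0,"ax":0,"ay":0,"az":0},{"dx":-0.105,"dy":0.0995,"dz":0,"ax":0,"ay":0,"az":0},{"dx":-0.105,"dy":0.0995,"dz":0,"ax":0,"ay":0,"az":0},{"dx":0,"dy":0,"dz":0,"ax":0,"ay":0,"az":0}]' 0.7
python3 -c "
from h import *
togo([.653,.0553,.291])"
```

```text
clock: 2.85
tcp_pos: [0.6539, 0.044, 0.3856]
ee_rot: [0.735, 0.678, -0.002, 0.002]
force: [-1.4, -1.2, 0.0]
gripper_width: 0.0643
grasp_force: 0.0
tcp [0.6539 0.044  0.3856] tool axes
 [[ 0.081  0.997 -0.005]
 [ 0.997 -0.081  0.   ]
 [-0.    -0.005 -1.   ]] 
F [-1.4 -1.2  0. ] T [-0.14  0.18 -0.02] w 0.06430527294412525 0.0
d m [ 0.0116 -0.0018  0.0945] share [ 0.046 -0.007  0.378]
```

```bash
python3 -m handwheel '[{"dx":0,"dy":0,"dz":0,"ax":0,"ay":0,"az":0},{"dx":0,"dy":0,"dz":0,"ax":0,"ay":0,"az":0},{"dx":0,"dy":0,"dz":0,"ax":0,"ay":0,"az":0}]'
python3 -c "
from h import *
togo([.653,.0553,.291])"
```

```text
clock: 3.1
tcp_pos: [0.6512, 0.0537, 0.3866]
ee_rot: [0.732, 0.681, 0.0, -0.0]
force: [0.0, 0.2, -0.6]
gripper_width: 0.0643
grasp_force: 0.0
tcp [0.6512 0.0537 0.3866] tool axes
 [[ 0.073  0.997  0.001]
 [ 0.997 -0.073 -0.001]
 [-0.     0.001 -1.   ]] 
F [ 0.   0.2 -0.6] T [-0.04  0.08 -0.01] w 0.0643178848911859 0.0
d m [0.0016 0.0017 0.0956] share [0.007 0.007 0.382]
```

Settled. I'll go down over the spinner and close.

```bash
python3 -m handwheel '[{"dx":0.007,"dy":0.007,"dz":0.06,"ax":0,"ay":0,"az":0},{"dx":0,"dy":0,"dz":0.08,"ax":0,"ay":0,"az":0},{"dx":0,"dy":0,"dz":0.08,"ax":0,"ay":0,"az":0},{"dx":0,"dy":0,"dz":0.08,"ax":0,"ay":0,"az":0},{"dx":0,"dy":0,"dz":0.05,"ax":0,"ay":0,"az":0},{"dx":0,"dy":0,"dz":0.03,"ax":0,"ay":0,"az":0},{"dx":0,"dy":0,"dz":0,"ax":0,"ay":0,"az":0},{"dx":0,"dy":0,"dz":0,"ax":0,"ay":0,"az":0},{"dx":0,"dy":0,"dz":0,"ax":0,"ay":0,"az":0}]'
python3 -c "
from h import *
togo([.653,.0553,.291])"
python3 -m handwheel '[{"dx":0,"dy":0,"dz":0,"ax":0,"ay":0,"az":0},{"dx":0,"dy":0,"dz":0,"ax":0,"ay":0,"az":0},{"dx":0,"dy":0,"dz":0,"ax":0,"ay":0,"az":0},{"dx":0,"dy":0,"dz":0,"ax":0,"ay":0,"az":0},{"dx":0,"dy":0,"dz":0,"ax":0,"ay":0,"az":0},{"dx":0,"dy":0,"dz":0,"ax":0,"ay":0,"az":0},{"dx":0,"dy":0,"dz":0,"ax":0,"ay":0,"az":0},{"dx":0,"dy":0,"dz":0,"ax":0,"ay":0,"az":0}]' 0
python3 -c "
from h import *
togo([.653,.0553,.291])"
```

```text
clock: 3.85
tcp_pos: [0.6539, 0.0544, 0.293]
ee_rot: [0.733, 0.68, 0.001, 0.0]
force: [0.4, -0.4, -0.0]
gripper_width: 0.0644
grasp_force: 0.0
tcp [0.6539 0.0544 0.293 ] tool axes
 [[ 0.075  0.997  0.001]
 [ 0.997 -0.075  0.002]
 [ 0.002  0.    -1.   ]] 
F [ 0.4 -0.4 -0. ] T [-0.12  0.02 -0.02] w 0.0643883207251224 0.0
d m [ 0.0008 -0.0009  0.002 ] share [ 0.003 -0.004  0.008]
clock: 4.52
tcp_pos: [0.6524, 0.054, 0.2917]
ee_rot: [0.734, 0.68, -0.001, -0.001]
force: [-2.2, 0.1, 5.8]
gripper_width: 0.0176
grasp_force: 30.0
tcp [0.6524 0.054  0.2917] tool axes
 [[ 0.076  0.997  0.   ]
 [ 0.997 -0.076 -0.002]
 [-0.002  0.    -1.   ]] 
F [-2.2  0.1  5.8] T [-0.19  0.37  0.03] w 0.01761800716590479 30.00300691695884
d m [0.0013 0.0005 0.0007] share [0.005 0.002 0.003]
```

```bash
python3 -m handwheel '[{"dx":-0.021,"dy":0.003,"dz":0,"ax":0,"ay":0,"az":0},{"dx":-0.021,"dy":0.002,"dz":0,"ax":0,"ay":0,"az":0},{"dx":-0.049,"dy":-0.006,"dz":0,"ax":0,"ay":0,"az":0},{"dx":-0.045,"dy":-0.019,"dz":0,"ax":0,"ay":0,"az":0},{"dx":-0.039,"dy":-0.030,"dz":0,"ax":0,"ay":0,"az":0},{"dx":0,"dy":0,"dz":0,"ax":0,"ay":0,"az":0},{"dx":0,"dy":0,"dz":0,"ax":0,"ay":0,"az":0}]'
python3 -c "
from h import *
togo([.606,.048,.291])"
python3 -m handwheel '[{"dx":-0.030,"dy":-0.039,"dz":0,"ax":0,"ay":0,"az":0},{"dx":-0.019,"dy":-0.045,"dz":0,"ax":0,"ay":0,"az":0},{"dx":-0.006,"dy":-0.049,"dz":0,"ax":0,"ay":0,"az":0},{"dx":0,"dy":0,"dz":0,"ax":0,"ay":0,"az":0},{"dx":0,"dy":0,"dz":0,"ax":0,"ay":0,"az":0}]'
python3 -c "
from h import *
togo([.606,.048,.291])"
```

```text
clock: 5.1
tcp_pos: [0.6359, 0.0112, 0.2917]
ee_rot: [0.734, 0.679, -0.001, -0.001]
force: [-6.7, 1.4, 3.3]
gripper_width: 0.0176
grasp_force: 30.0
tcp [0.6359 0.0112 0.2917] tool axes
 [[ 0.077  0.997  0.001]
 [ 0.997 -0.077 -0.003]
 [-0.003  0.001 -1.   ]] 
F [-6.7  1.4  3.3] T [-0.11  1.73 -0.05] w 0.017577477926476025 30.00080404104665
d m [ 0.0344 -0.0326  0.0008] share [ 0.138 -0.13   0.003]
clock: 5.52
tcp_pos: [0.6022, 0.0005, 0.2917]
ee_rot: [0.733, 0.68, -0.001, -0.001]
force: [-5.7, 1.1, 1.9]
gripper_width: 0.0175
grasp_force: 30.0
tcp [6.022e-01 5.000e-04 2.917e-01] tool axes
 [[ 0.076  0.997  0.001]
 [ 0.997 -0.076 -0.003]
 [-0.002  0.001 -1.   ]] 
F [-5.7  1.1  1.9] T [0.21 1.27 0.03] w 0.017471009789439326 30.000300260726362
d m [0.0476 0.0001 0.0007] share [0.191 0.001 0.003]
```

```bash
python3 -m handwheel '[{"dx":0.006,"dy":-0.049,"dz":0,"ax":0,"ay":0,"az":0},{"dx":0.019,"dy":-0.045,"dz":0,"ax":0,"ay":0,"az":0},{"dx":0.030,"dy":-0.039,"dz":0,"ax":0,"ay":0,"az":0},{"dx":0.039,"dy":-0.030,"dz":0,"ax":0,"ay":0,"az":0},{"dx":0.045,"dy":-0.019,"dz":0,"ax":0,"ay":0,"az":0},{"dx":0.049,"dy":-0.006,"dz":0,"ax":0,"ay":0,"az":0},{"dx":0.049,"dy":0.006,"dz":0,"ax":0,"ay":0,"az":0},{"dx":0.045,"dy":0.019,"dz":0,"ax":0,"ay":0,"az":0},{"dx":0.039,"dy":0.030,"dz":0,"ax":0,"ay":0,"az":0},{"dx":0.030,"dy":0.039,"dz":0,"ax":0,"ay":0,"az":0},{"dx":0.019,"dy":0.045,"dz":0,"ax":0,"ay":0,"az":0},{"dx":0.006,"dy":0.049,"dz":0,"ax":0,"ay":0,"az":0},{"dx":-0.006,"dy":0.049,"dz":0,"ax":0,"ay":0,"az":0},{"dx":-0.019,"dy":0.045,"dz":0,"ax":0,"ay":0,"az":0},{"dx":-0.030,"dy":0.039,"dz":0,"ax":0,"ay":0,"az":0},{"dx":-0.039,"dy":0.030,"dz":0,"ax":0,"ay":0,"az":0},{"dx":-0.045,"dy":0.019,"dz":0,"ax":0,"ay":0,"az":0},{"dx":-0.049,"dy":0.006,"dz":0,"ax":0,"ay":0,"az":0},{"dx":0,"dy":0,"dz":0,"ax":0,"ay":0,"az":0},{"dx":0,"dy":0,"dz":0,"ax":0,"ay":0,"az":0}]'
python3 - <<'E'
from h import *
togo([.606,.048,.291])
from bench import eyes
import cv2
b=eyes.grab_frame("side")["img"][220:360,270:420,::-1]
cv2.imwrite("pics/c3.png",cv2.resize(b,(600,560),interpolation=cv2.INTER_CUBIC))
E
```

```text
clock: 7.18
tcp_pos: [0.6526, 0.0413, 0.2917]
ee_rot: [0.734, 0.679, -0.002, -0.001]
force: [-9.2, -4.3, 4.3]
gripper_width: 0.0175
grasp_force: 30.0
tcp [0.6526 0.0413 0.2917] tool axes
 [[ 0.078  0.997 -0.002]
 [ 0.997 -0.078 -0.004]
 [-0.004 -0.002 -1.   ]] 
F [-9.2 -4.3  4.3] T [-1.03  1.84 -0.02] w 0.01746065894857073 30.0008152727969
d m [ 0.0031 -0.047   0.0008] share [ 0.012 -0.188  0.003]
```

View pics/c3.png

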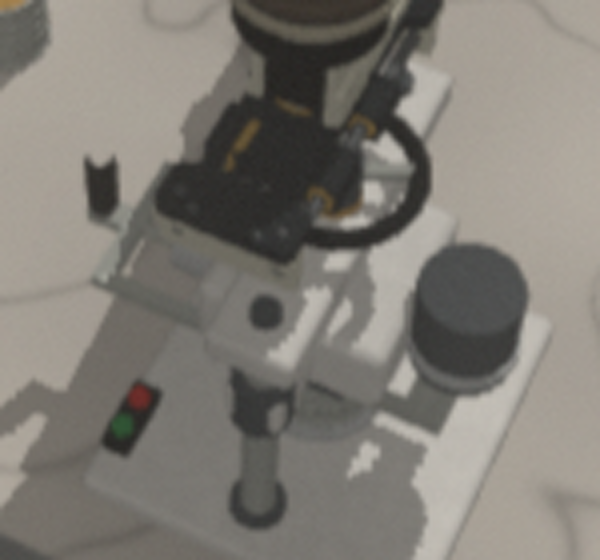

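The handle has dropped about 10 px in the crop, from (103,205) to (103,217), roughly 10 mm. That matches one turn. Next half turn.

```bash
python3 -m handwheel '[{"dx":-0.049,"dy":-0.006,"dz":0,"ax":0,"ay":0,"az":0},{"dx":-0.045,"dy":-0.019,"dz":0,"ax":0,"ay":0,"az":0},{"dx":-0.039,"dy":-0.030,"dz":0,"ax":0,"ay":0,"az":0},{"dx":-0.030,"dy":-0.039,"dz":0,"ax":0,"ay":0,"az":0},{"dx":-0.019,"dy":-0.045,"dz":0,"ax":0,"ay":0,"az":0},{"dx":-0.006,"dy":-0.049,"dz":0,"ax":0,"ay":0,"az":0},{"dx":0.006,"dy":-0.049,"dz":0,"ax":0,"ay":0,"az":0},{"dx":0.019,"dy":-0.045,"dz":0,"ax":0,"ay":0,"az":0},{"dx":0.030,"dy":-0.039,"dz":0,"ax":0,"ay":0,"az":0},{"dx":0.039,"dy":-0.030,"dz":0,"ax":0,"ay":0,"az":0},{"dx":0.045,"dy":-0.019,"dz":0,"ax":0,"ay":0,"az":0},{"dx":0.049,"dy":-0.006,"dz":0,"ax":0,"ay":0,"az":0},{"dx":0,"dy":0,"dz":0,"ax":0,"ay":0,"az":0},{"dx":0,"dy":0,"dz":0,"ax":0,"ay":0,"az":0}]'
python3 -c "
from h import *
togo([.606,.048,.291])"
python3 -m handwheel '[{"dx":0.049,"dy":0.006,"dz":0,"ax":0,"ay":0,"az":0},{"dx":0.045,"dy":0.019,"dz":0,"ax":0,"ay":0,"az":0},{"dx":0.039,"dy":0.030,"dz":0,"ax":0,"ay":0,"az":0},{"dx":0.030,"dy":0.039,"dz":0,"ax":0,"ay":0,"az":0},{"dx":0.019,"dy":0.045,"dz":0,"ax":0,"ay":0,"az":0},{"dx":0.006,"dy":0.049,"dz":0,"ax":0,"ay":0,"az":0},{"dx":-0.006,"dy":0.049,"dz":0,"ax":0,"ay":0,"az":0},{"dx":-0.019,"dy":0.045,"dz":0,"ax":0,"ay":0,"az":0},{"dx":-0.030,"dy":0.039,"dz":0,"ax":0,"ay":0,"az":0},{"dx":0,"dy":0,"dz":0,"ax":0,"ay":0,"az":0},{"dx":0,"dy":0,"dz":0,"ax":0,"ay":0,"az":0},{"dx":0,"dy":0,"dz":0,"ax":0,"ay":0,"az":0}]'
python3 -c "
from h import *
togo([.606,.048,.291])"
```

```text
clock: 8.4
tcp_pos: [0.5592, 0.0524, 0.2916]
ee_rot: [0.733, 0.68, -0.0, -0.001]
force: [-6.0, 3.8, 4.2]
gripper_width: 0.0176
grasp_force: 30.0
tcp [0.5592 0.0524 0.2916] tool axes
 [[ 0.074  0.997  0.001]
 [ 0.997 -0.074 -0.003]
 [-0.003  0.002 -1.   ]] 
F [-6.   3.8  4.2] T [ 0.85  1.45 -0.01] w 0.01759179226929385 30.00063396524638
d m [-0.0009  0.047   0.0005] share [-0.004  0.188  0.002]
clock: 9.4
tcp_pos: [0.6433, 0.0758, 0.2917]
ee_rot: [0.734, 0.679, -0.0, 0.001]
force: [1.3, -5.1, -0.1]
gripper_width: 0.0173
grasp_force: 30.0
tcp [0.6433 0.0758 0.2917] tool axes
 [[ 0.078  0.997 -0.002]
 [ 0.997 -0.078  0.001]
 [ 0.001 -0.002 -1.   ]] 
F [ 1.3 -5.1 -0.1] T [-1.18 -0.09  0.03] w 0.01732049948433355 30.000041357707232
d m [-0.0307 -0.0351  0.0008] share [-0.123 -0.14   0.003]
```

```bash
python3 -m handwheel '[{"dx":0,"dy":0,"dz":0,"ax":0,"ay":0,"az":0},{"dx":0,"dy":0,"dz":0,"ax":0,"ay":0,"az":0},{"dx":0,"dy":0,"dz":0,"ax":0,"ay":0,"az":0},{"dx":0,"dy":0,"dz":0,"ax":0,"ay":0,"az":0},{"dx":0,"dy":0,"dz":-0.08,"ax":0,"ay":0,"az":0},{"dx":0,"dy":0,"dz":-0.12,"ax":0,"ay":0,"az":0},{"dx":0,"dy":0,"dz":-0.12,"ax":0,"ay":0,"az":0},{"dx":0,"dy":0,"dz":-0.08,"ax":0,"ay":0,"az":0},{"dx":-0.10,"dy":-0.02,"dz":0,"ax":0,"ay":0,"az":0},{"dx":-0.13,"dy":-0.025,"dz":0,"ax":0,"ay":0,"az":0},{"dx":-0.13,"dy":-0.025,"dz":0,"ax":0,"ay":0,"az":0},{"dx":-0.13,"dy":-0.025,"dz":0,"ax":0,"ay":0,"az":0},{"dx":-0.13,"dy":-0.025,"dz":0,"ax":0,"ay":0,"az":0},{"dx":-0.10,"dy":-0.02,"dz":0,"ax":0,"ay":0,"az":0},{"dx":0,"dy":0,"dz":0,"ax":0,"ay":0,"az":0},{"dx":0,"dy":0,"dz":0,"ax":0,"ay":0,"az":0},{"dx":0,"dy":0,"dz":0,"ax":0,"ay":0,"az":0},{"dx":0,"dy":0,"dz":0,"ax":0,"ay":0,"az":0}]' 0.5
python3 - <<'E'
from h import *
togo([.5944,-.1066,.146])
from bench import eyes
import cv2
b=eyes.grab_frame("side")["img"][220:360,270:420,::-1]
cv2.imwrite("pics/c4.png",cv2.resize(b,(600,560),interpolation=cv2.INTER_CUBIC))
E
```

```text
clock: 10.9
tcp_pos: [0.5946, -0.0974, 0.3915]
ee_rot: [0.733, 0.681, 0.0, -0.0]
force: [-0.1, 1.1, 0.6]
gripper_width: 0.0459
grasp_force: 0.0
tcp [ 0.5946 -0.0974  0.3915] tool axes
 [[ 0.074  0.997  0.001]
 [ 0.997 -0.074 -0.   ]
 [-0.     0.001 -1.   ]] 
F [-0.1  1.1  0.6] T [-0.09  0.05  0.01] w 0.04591410999821742 0.0
d m [-0.0094  0.0005  0.2455] share [-0.037  0.002  0.982]
```

View pics/c4.png

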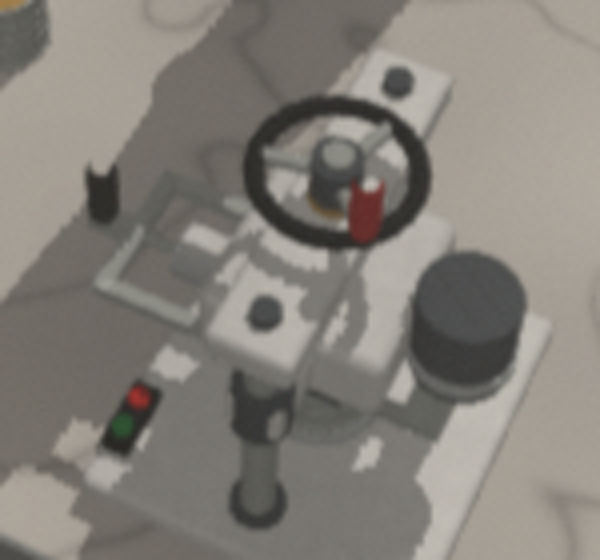

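The spinner now stands at rear right, crop (366,212). The handle has dropped further: top at (101,172) and foot at (103,222).

```bash
python3 - <<'E'
from h import *
s=lambda u,v:((u+.5)/4-.5+270,(v+.5)/4-.5+220)
print(atz("side",*s(101,172),.187),atz("side",*s(103,220),.135))
for z in(.135,.187): print(proj("side",[.5944,-.1066,z]),proj("top",[.5944,-.1066,z]))
print(atz("side",*s(366,238),.278))
E
```

```text
[ 0.5999 -0.1034  0.187 ] [ 0.5998 -0.1045  0.135 ]
[295.5 272.8] [321.  226.5]
[294.6 260.5] [321.6 222.8]
[0.645  0.0788 0.278 ]
```

```bash
python3 -m handwheel '[{"dx":-0.030,"dy":0.012,"dz":0.06,"ax":0,"ay":0,"az":0},{"dx":0,"dy":0,"dz":0.12,"ax":0,"ay":0,"az":0},{"dx":0,"dy":0,"dz":0.12,"ax":0,"ay":0,"az":0},{"dx":0,"dy":0,"dz":0.12,"ax":0,"ay":0,"az":0},{"dx":0,"dy":0,"dz":0.12,"ax":0,"ay":0,"az":0},{"dx":0,"dy":0,"dz":0.12,"ax":0,"ay":0,"az":0},{"dx":0,"dy":0,"dz":0.08,"ax":0,"ay":0,"az":0},{"dx":0,"dy":0,"dz":0.08,"ax":0,"ay":0,"az":0},{"dx":0,"dy":0,"dz":0.06,"ax":0,"ay":0,"az":0},{"dx":0,"dy":0,"dz":0.06,"ax":0,"ay":0,"az":0},{"dx":0,"dy":0,"dz":0.04,"ax":0,"ay":0,"az":0},{"dx":0,"dy":0,"dz":0,"ax":0,"ay":0,"az":0},{"dx":0,"dy":0,"dz":0,"ax":0,"ay":0,"az":0},{"dx":0,"dy":0,"dz":0,"ax":0,"ay":0,"az":0}]'
python3 -c "
from h import *
togo([.597,-.105,.146])"
python3 -m handwheel '[{"dx":0,"dy":0,"dz":0,"ax":0,"ay":0,"az":0},{"dx":0,"dy":0,"dz":0,"ax":0,"ay":0,"az":0},{"dx":0,"dy":0,"dz":0,"ax":0,"ay":0,"az":0},{"dx":0,"dy":0,"dz":0,"ax":0,"ay":0,"az":0},{"dx":0,"dy":0,"dz":0,"ax":0,"ay":0,"az":0},{"dx":0,"dy":0,"dz":0,"ax":0,"ay":0,"az":0},{"dx":0,"dy":0,"dz":0,"ax":0,"ay":0,"az":0},{"dx":0,"dy":0,"dz":0,"ax":0,"ay":0,"az":0}]' 0
python3 -c "
from h import *
togo([.597,-.105,.146])"
```

```text
clock: 12.12
tcp_pos: [0.5972, -0.1068, 0.1475]
ee_rot: [0.733, 0.68, 0.0, 0.0]
force: [0.2, -0.4, 0.5]
gripper_width: 0.0459
grasp_force: 0.0
tcp [ 0.5972 -0.1068  0.1475] tool axes
 [[ 0.076  0.997 -0.   ]
 [ 0.997 -0.076  0.001]
 [ 0.001 -0.    -1.   ]] 
F [ 0.2 -0.4  0.5] T [-0.09  0.02  0.01] w 0.04589491260345795 0.0
d m [ 0.0018 -0.0004  0.0015] share [ 0.007 -0.001  0.006]
clock: 12.78
tcp_pos: [0.5939, -0.1068, 0.1468]
ee_rot: [0.734, 0.679, -0.001, -0.002]
force: [-11.6, 0.9, 9.4]
gripper_width: 0.0194
grasp_force: 30.0
tcp [ 0.5939 -0.1068  0.1468] tool axes
 [[ 0.077  0.997  0.001]
 [ 0.997 -0.077 -0.005]
 [-0.005  0.001 -1.   ]] 
F [-11.6   0.9   9.4] T [ 0.23  2.32 -0.  ] w 0.0194291644861274 29.99227674852591
d m [0.002  0.0029 0.0008] share [0.008 0.012 0.003]
```

```bash
python3 -m handwheel '[{"dx":-0.006,"dy":-0.006,"dz":0,"ax":0,"ay":0,"az":0},{"dx":-0.01,"dy":-0.006,"dz":0,"ax":0,"ay":0,"az":0},{"dx":-0.01,"dy":0,"dz":0,"ax":0,"ay":0,"az":0},{"dx":-0.01,"dy":0,"dz":0,"ax":0,"ay":0,"az":0},{"dx":-0.01,"dy":0,"dz":0,"ax":0,"ay":0,"az":0},{"dx":-0.01,"dy":0,"dz":0,"ax":0,"ay":0,"az":0},{"dx":-0.01,"dy":0,"dz":0,"ax":0,"ay":0,"az":0},{"dx":-0.01,"dy":0,"dz":0,"ax":0,"ay":0,"az":0},{"dx":-0.01,"dy":0,"dz":0,"ax":0,"ay":0,"az":0},{"dx":-0.006,"dy":0,"dz":0,"ax":0,"ay":0,"az":0},{"dx":0,"dy":0,"dz":0,"ax":0,"ay":0,"az":0},{"dx":0,"dy":0,"dz":0,"ax":0,"ay":0,"az":0},{"dx":0,"dy":0,"dz":0,"ax":0,"ay":0,"az":0}]'
python3 - <<'E'
from h import *
togo([.5939-.077*.028,-.1068-.997*.028,.146])
from bench import eyes
import cv2
a=eyes.grab_frame("top")["img"][180:260,260:360,::-1];b=eyes.grab_frame("side")["img"][230:310,270:370,::-1]
cv2.imwrite("pics/c5.png",cv2.resize(cv2.hconcat([a,b]),(800,320),interpolation=cv2.INTER_CUBIC))
E
```

```text
clock: 13.87
tcp_pos: [0.5924, -0.1254, 0.1468]
ee_rot: [0.732, 0.681, 0.002, -0.002]
force: [0.7, 10.7, 2.2]
gripper_width: 0.019
grasp_force: 30.0
tcp [ 0.5924 -0.1254  0.1468] tool axes
 [[ 0.073  0.997  0.005]
 [ 0.997 -0.073 -0.   ]
 [ 0.     0.005 -1.   ]] 
F [ 0.7 10.7  2.2] T [2.18 0.21 0.01] w 0.019033143578869906 29.99823269667104
d m [-0.0094 -0.      0.0008] share [-0.037 -0.     0.003]
```

View pics/c5.png

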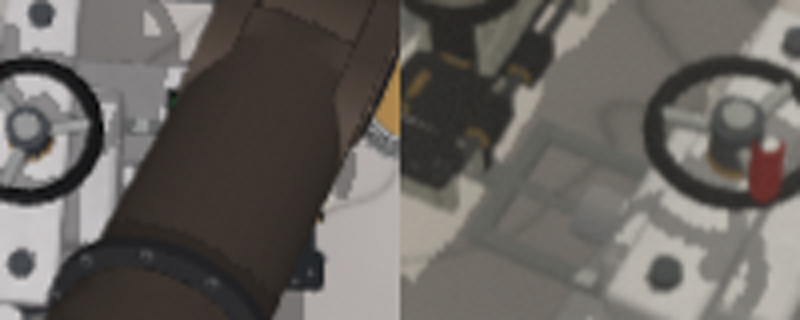

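The gripper is out 18.6 mm with a 10.7 N pull, in line with the spring. I'll pull the rest of the way.

```bash
python3 -m handwheel '[{"dx":-0.008,"dy":0,"dz":0,"ax":0,"ay":0,"az":0},{"dx":-0.008,"dy":0,"dz":0,"ax":0,"ay":0,"az":0},{"dx":-0.008,"dy":0,"dz":0,"ax":0,"ay":0,"az":0},{"dx":-0.008,"dy":0,"dz":0,"ax":0,"ay":0,"az":0},{"dx":-0.006,"dy":0,"dz":0,"ax":0,"ay":0,"az":0},{"dx":-0.004,"dy":0,"dz":0,"ax":0,"ay":0,"az":0},{"dx":0,"dy":0,"dz":0,"ax":0,"ay":0,"az":0},{"dx":0,"dy":0,"dz":0,"ax":0,"ay":0,"az":0},{"dx":0,"dy":0,"dz":0,"ax":0,"ay":0,"az":0},{"dx":0,"dy":0,"dz":0,"ax":0,"ay":0,"az":0}]'
python3 - <<'E'
from h import *
togo([.5939-.077*.028,-.1068-.997*.028,.146])
from bench import eyes
import cv2
b=eyes.grab_frame("side")["img"][255:305,285:355,::-1]
cv2.imwrite("pics/c6.png",cv2.convertScaleAbs(cv2.resize(b,(770,550),interpolation=cv2.INTER_CUBIC),alpha=1.4))
E
```

```text
clock: 14.8
tcp_pos: [0.5917, -0.1348, 0.1468]
ee_rot: [0.732, 0.681, 0.002, -0.002]
force: [0.8, 13.6, 4.5]
gripper_width: 0.0192
grasp_force: 30.0
tcp [ 0.5917 -0.1348  0.1468] tool axes
 [[ 0.072  0.997  0.006]
 [ 0.997 -0.072 -0.001]
 [-0.     0.006 -1.   ]] 
F [ 0.8 13.6  4.5] T [ 2.74  0.23 -0.07] w 0.019243688501683794 29.997235561022535
d m [0.0001 0.     0.0008] share [0.    0.    0.003]
```

View pics/c6.png

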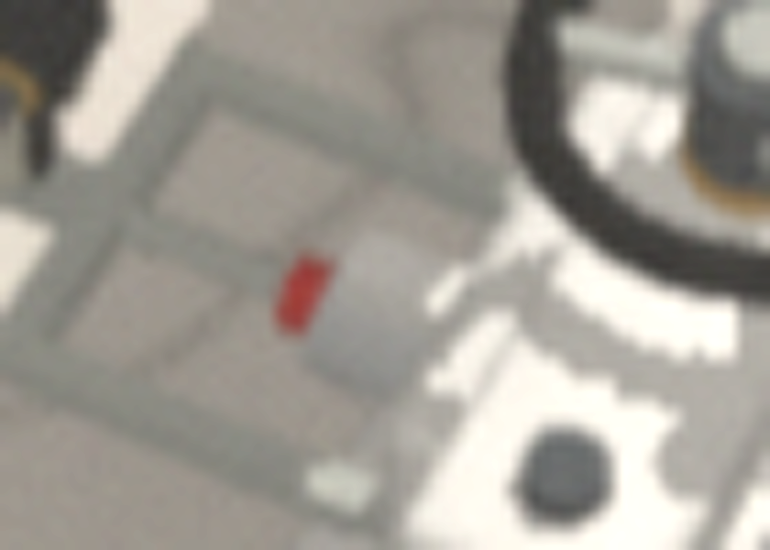

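The red band shows at (290–333, 250–335) with its edge at the barrel. As a check, the yoke's far corner moved from side-view pixel (312.5,264.5) to about (302.7,259.5). I'll compare that with the predicted shift for 28 mm.

```bash
python3 - <<'E'
from h import *
p=np.array([.64,-.075,.14]);f=np.array([-.075,-.997,0])
for d in(.02,.024,.028,.032):print(d,proj("side",p+f*d)-proj("side",p))
import cv2
# image registration of yoke far corner between c4 (before) and c6 (now), both at 4x
a=cv2.imread("pics/c4.png",0); b=cv2.resize(cv2.imread("pics/c6.png",0),(280,200))
# px/mm and band projected length
q=np.array([.597,-.09,.15]);print("10mm band px(x11):",11*np.linalg.norm(proj("side",q+f*.01)-proj("side",q)))
E
```

```text
0.02 [-7.1 -3.1]
0.024 [-8.5 -3.7]
0.028 [-9.9 -4.3]
0.032 [-11.3  -4.9]
10mm band px(x11): 41.8867520822515
```

The pixel shift, the force (13.6 N) and the tool travel (28.0 mm) all agree that the handle is at the mark.

```bash
python3 -c "
from bench import manip
print(manip.hand_in())"
```

```text
the job is handed in; nothing more can be done
None
```

I handed the job in, but the hand-in gave no verdict: the wheel was wound about 1.92 turns (sprung plate pressed down roughly 3 mm by calculation), and the gripper holds the black handle about 28 mm out, at the mark, by tool travel, spring force and camera.

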